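Tuck an edge trim under a lapped panel and hold it down

TASK

Take the longer of the two aluminium edge trims out of the wooden crate and slide its thin flange under the front edge of the lapped wooden panel on the plywood board, centred and square, fully home against the batten underneath, without lifting the panel. Then press the trim flat onto the board with a firm push of about 10 N, and finish while still holding it pressed down like that, as for glue to grab. Leave the other things in the crate and on the board where they are.

Things in the scene. Friction and masses are not known exactly. Their poses are not given: they have to be found in the camera images.
- trim_center (a point): long trim, bare aluminium, 150 mm, 0.15 to 0.31 kg: upright rib 12 mm thick (x), 150 long (y), 50 high; thin flange 4 mm thick, 65 deep, from the foot of the rib to +x, undersides level. Point: the rib's centre, 25 mm above the underside; x towards the flange's free edge, z up. Grip across the rib (along x), fingertips above the flange. Starts flange down, pointing away from the robot
- trim_edge (a point): middle of the free edge of the long trim's flange, 71 mm ahead (+x) of the rib's mid-plane and 2 mm above the underside. Same axes as trim_center
- short_center (a point): the short trim, to be left: same profile as the long trim but 90 mm long; the centre of its rib, 25 mm above its underside
- crate: shallow open wooden crate, fixed, 292 x 292 mm outside, walls 6 mm thick and 50 mm high, inner floor 6 mm above the table. Origin at the centre of its underside. The two trims lie in it one behind the other, in either order; an offcut and a tape ring lie near its +y wall
- mouth (a point): on the board's top (12 mm above the table), below the middle of the panel's front edge. x points in under the panel, y along the edge, z up. Slot under the panel: 10 mm high, 220 mm wide, open towards the robot, closed by a batten 30 mm behind the front edge: home is the flange's edge against the batten, 35 mm of flange showing. Panel top 15 mm above the board; clear board 140 mm before this point
- panel (a joint): lift of the lapped wooden panel (220 mm wide, 130 mm deep, 5 mm thick) about its far edge, rad: 0 lying flat as it should stay, growing as the front edge rises (0.05 is 6.5 mm at the front edge). It rests on the batten, light and weakly sprung: about 1 to 2 N at the edge lifts it
- bed: the plywood board under the panel: 300 x 320 x 12 mm, fixed. Origin at the centre of its underside, same axes as mouth, which lies 10 mm to its -x and 12 mm up
- offcut_center (a point): wooden offcut in the crate, 100 x 24 x 18 mm, to be left; its centre
- tape_center (a point): ring of paper tape in the crate, 52 mm across, 22 mm high, to be left; its centre
- gluepot_center (a point): small white glue pot on the board's near left corner, 32 mm across, 40 mm high, to be left; its centre
Not all that is in view belongs to the job. What is shaped like the part that bears trim_center but purple is not meant.

How it is judged:
By the outcome, as a careful person would: the job done as asked, in the order asked, and still so for the second after the job is handed in, while the arm keeps its last pose, push and grip.
It also fails if it takes over 42 s, if anything falls off the work surface, if the arm or the gripper's body presses on something with over 40 N, if the wrist force passes 120 N, or if a joint passes its speed limit or range.

ROBOT

A 6-joint arm with a two-finger parallel gripper is mounted at the origin on the work surface. World frame = base frame: x ahead of the robot, y to its left, z up, the work surface at z = 0. Lengths are in m, angles in rad, forces in N, time in s.
With the tool pointing down it reaches from about 0.3 to 0.875 m from the base axis. Payload 4.2 kg.
Tool frame: the origin (TCP) lies midway between the tips of the shut fingers; the grasp point (between the pads) lies 19 mm behind it; z points along the fingers, y is the line along which they close (so a half turn about z gives the same grasp; the last joint's range is limited). The gripper opens to 85 mm and grips with 20 to 120 N. Pads are 22 mm wide; open, the fingers measure 114 mm over their backs; the gripper's body (76 mm by 85 mm) begins 54 mm behind the grasp point. The pads swing forward as they close: fully open they stand 13 mm farther back than shut.
Start: joints at [-1.327, 0.32, 1.565, -0, 1.257, -0.02], TCP at [0.15, -0.555, 0.206] pointing down, gripper open.
Joint ranges: [-3.11, 3.11], [-0.84, 2.01], [0.21, 2.61], [-1.34, 4.49], [0.05, 2.63], [-2.56, 2.56]. Speed limits (rad/s): [2.57, 2.57, 3.14, 3.14, 3.14, 3.14].

INTERFACE

Orientations are given as a unit quaternion [w, x, y, z].
In Python, from cell import bot, grab_frame gives the robot as it stands. The module is installed in compiled form; this text tells all that it offers.
- The arm moves only by the shell command python3 -m inch 'ROWS' [FORCE]. ROWS is JSON, a list that holds one entry, the list of rows, each a list of 5 numbers: the closure, from -1 (fully open) to 1 (shut), so that 0 is half open, then the shift along the tool's x, y, z in m, then the turn about the tool's z in rad. In form: [[[jaw, x, y, z, twist], ...]]. A call has 1 to 10 rows; each row is the pose to reach, as a shift and turn from the pose commanded when the call began, along the tool's axes at that moment; what a row does not reach only later rows make up. A row lasts 1/10 s, in which the tool goes at most 50 mm and 8.59 degrees, less where a joint would pass 70% of its speed; a pose out of reach is approached as far as the arm can. A call with a gripper value outside its range is refused whole. The fingers move at their own pace and stop on an object; FORCE is the grip in N (left out, the last holds). Time passes only in rows, so rows that repeat a pose let the fingers close. It gives the time, the measured TCP pose, the force, the opening and the grip force at its end, in the units of the state.
- bot.state(): the state, without advancing time (a new reading comes with each control period).
- grab_frame(name): name is "side" or "top"; returns a dict with "frame" (420x560x3 uint8, blue, green, red), "fx", "fy", "cx", "cy" (pixels), "k1" (the pictures are not rectified: a ray, as slopes to the right and down, at radius r is drawn at 1 + k1 r^2 times it, then the intrinsics apply), "cam_to_world" (4x4, takes a point from camera to world coordinates). Camera axes: x right, y down, z forward; pixel columns grow to the right and rows downward; lengths in m; the calibration is good to about 2 mm. A picture is of the moment at which its call begins. There is no depth.
- bot.close_job(): hands the job in; it is judged then, once.
The state is a dict: "t": time; "joints": joint angles; "dq": joint speeds; "tau": joint torques, N m; "ee_pos": TCP position; "tcp_rot": TCP orientation; "force": force on the tool from outside, world axes, zero at the start; "torque": the same for the moment, N m; "opening": finger opening in m; "finger_force": force on a finger pad.
Only numpy, scipy, OpenCV 4.12 (cv2) and the standard library are available. Lean on these libraries where they do the work, as an engineer would, in place of code of your own. Each camera call takes 0.05 s, during which the arm holds its last target. There are 200 camera calls.

## Working session

There is one attempt and no reset: what is moved stays moved. The work goes in short steps, Python scripts to look and compute and a shell command to move; the robot and the scene stay as the last step left them, time stands still between calls to the robot, and variables do not carry over. Pictures are saved under pics/ and viewed, at most 10 in all, crops included, and the job is handed in when it is done.

```bash
mkdir -p pics; cat > h.py <<'E'
import numpy as np, cv2
from cell import bot, grab_frame
def K(g): return np.array([[g['fx'],0,g['cx']],[0,g['fy'],g['cy']],[0,0,1.]])
def D(g): return np.array([g['k1'],0,0,0,0.])
def ray(g,uv):
    p=cv2.undistortPoints(np.array(uv,float).reshape(-1,1,2),K(g),D(g)).reshape(-1,2)
    T=np.array(g['cam_to_world']); d=np.c_[p,np.ones(len(p))]@T[:3,:3].T
    return T[:3,3],d
def onz(g,uv,z):
    o,d=ray(g,uv); return o+d*((z-o[2])/d[:,2])[:,None]
def proj(g,P):
    T=np.linalg.inv(np.array(g['cam_to_world'])); r,_=cv2.Rodrigues(T[:3,:3])
    return cv2.projectPoints(np.array(P,float).reshape(-1,1,3),r,T[:3,3],K(g),D(g))[0].reshape(-1,2)
E
python3 - <<'E'
from h import *
s=bot.state();print(s)
for n in("top","side"):
    g=grab_frame(n);cv2.imwrite(f"pics/{n}0.png",g["frame"]);print(n,g['fx'],g['cx'],g['cy'],g['k1'],np.round(g['cam_to_world'],3).tolist())
E
```

```text
{'t': 0.0, 'joints': array([-1.32704716e+00,  3.20285084e-01,  1.56568627e+00, -1.25532990e-05,
        1.25739660e+00, -1.99852706e-02]), 'dq': array([ 1.22901141e-03, -3.09356677e-04, -2.66693386e-04,  3.82730737e-04,
        9.06664388e-05, -1.74899306e-03]), 'tau': array([-6.09110721e-04, -4.15527356e+01, -2.34158742e+01, -2.44354715e-04,
        8.14426050e-03, -6.41361908e-06]), 'ee_pos': array([ 0.14977347, -0.55460672,  0.20558341]), 'tcp_rot': array([-8.81432346e-04,  9.91317465e-01,  1.31487248e-01, -1.05036671e-04]), 'force': array([0.2756816 , 0.60838025, 0.47270469]), 'torque': array([-0.01507472,  0.09487806, -0.00015097]), 'finger_force': 0.0, 'opening': 0.08571516740624865}
top 441.74400277106275 279.8609405687208 212.15474554520821 -0.0038158073081850006 [[0.018, -0.98, 0.199, 0.263], [-1.0, -0.018, -0.002, 0.155], [0.006, -0.199, -0.98, 1.149], [0.0, 0.0, 0.0, 1.0]]
side 507.2992450236353 287.341774653796 205.51571534777153 -0.04598374756941663 [[0.695, -0.542, 0.472, -0.307], [-0.718, -0.505, 0.479, -0.629], [-0.021, -0.672, -0.74, 1.27], [0.0, 0.0, 0.0, 1.0]]
```

View pics/top0.png

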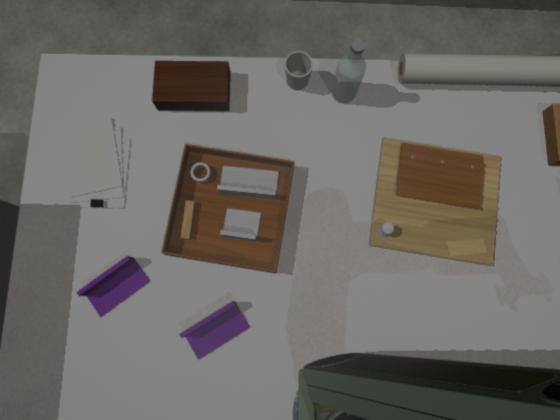

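View pics/side0.png

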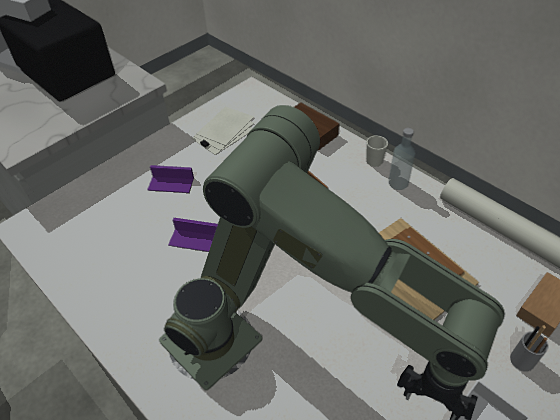

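Top view: the long aluminium trim is at about (250,181) and the short one at (240,224), both in the crate. The purple look-alikes at (115,285) and (215,328) are not meant. The panel is at (440,175), with its front edge along (398,197)-(483,208). The glue pot is at (388,230). I choose the trim at (250,181) and check it in a close crop.

```bash
python3 - <<'E'
from h import *
f=cv2.imread("pics/top0.png")
a=cv2.resize(f[140:280,155:305],None,fx=2.6,fy=2.6*1,interpolation=cv2.INTER_CUBIC)
b=cv2.resize(f[130:270,360:510],None,fx=2.6,fy=2.6,interpolation=cv2.INTER_CUBIC)
cv2.imwrite("pics/crop0.png",np.clip(1.5*np.hstack([a,b]).astype(float),0,255).astype(np.uint8))
E
```

```text
(no output)
```

View pics/crop0.png

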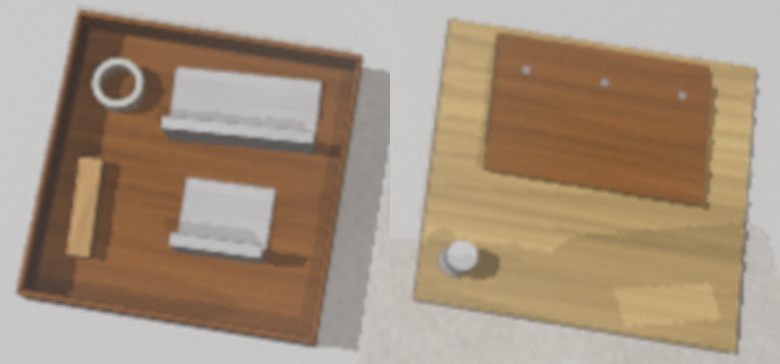

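The crop shows the long trim with its rib top from crop (162,122) to (317,137) and its flange's far corners at (176,66) and (321,81). It is clearly longer than the short trim. The panel's front corners are at (485,168) and (706,206).

```bash
cat > meas.py <<'E'
from h import *
g=grab_frame("top");f=g["frame"];hsv=cv2.cvtColor(f,cv2.COLOR_BGR2HSV)
def quad(m,roi,k=1):
    x0,y0,x1,y1=roi;z=np.zeros_like(m);z[y0:y1,x0:x1]=m[y0:y1,x0:x1]
    z=cv2.morphologyEx(z,cv2.MORPH_OPEN,np.ones((3,3),np.uint8))
    c=max(cv2.findContours(z,cv2.RETR_EXTERNAL,cv2.CHAIN_APPROX_NONE)[0],key=cv2.contourArea)
    q=cv2.approxPolyDP(c,0.03*cv2.arcLength(c,True),True).reshape(-1,2)
    return c.reshape(-1,2),q
E
python3 - <<'E'
from meas import *
for uv in[(440,180),(437,215),(250,181),(240,185),(250,195)]: print(uv,hsv[uv[1],uv[0]])
m=((hsv[...,1]<50)&(hsv[...,2]>80)).astype(np.uint8)
c,q=quad(m,(205,160,285,200)); print("trim",q.tolist(),cv2.minAreaRect(c))
h=hsv.astype(int)
m=((h[...,0]<15)&(h[...,1]>130)).astype(np.uint8)
c,q=quad(m,(385,135,495,225)); print("panel",q.tolist(),cv2.minAreaRect(c))
def cr(u,v,ox,oy): return (ox+u/2.6-.3,oy+v/2.6-.3)
fl=onz(g,[cr(176,66,155,140),cr(321,81,155,140)],.010)
rb=onz(g,[cr(162,122,155,140),cr(317,137,155,140)],.056)
sr=onz(g,[cr(170,240,155,140),cr(268,250,155,140)],.056)
sf=onz(g,[cr(186,178,155,140),cr(274,187,155,140)],.010)
pf=onz(g,[cr(95,168,360,130),cr(316,206,360,130)],.027)
pb=onz(g,[cr(106,34,360,130),cr(323,68,360,130)],.027)
bd=onz(g,[cr(58,18,360,130),cr(367,68,360,130),cr(348,352,360,130),cr(24,299,360,130)],.012)
cra=onz(g,[cr(80,10,155,140),cr(361,57,155,140),cr(316,345,155,140),cr(18,295,155,140)],.05)
for n,a in dict(fl=fl,rb=rb,sf=sf,sr=sr,pf=pf,pb=pb).items():
    d=a[0]-a[1];print(n,np.round(a.mean(0),4),"len",round(np.linalg.norm(d),4),"yaw",round(np.degrees(np.arctan2(-d[0],d[1])),1))
for n,a in dict(bd=bd,cra=cra).items():
    print(n,np.round(a.mean(0),4),[round(float(np.degrees(np.arctan2(-(a[i]-a[j])[0],(a[i]-a[j])[1]))),1) for i,j in((0,1),(3,2))],[round(float(np.degrees(np.arctan2((a[i]-a[j])[1],(a[i]-a[j])[0]))),1) for i,j in((0,3),(1,2))])
E
```

```text
(440, 180) [ 14 149  89]
(437, 215) [ 19 107 117]
(250, 181) [  0   2 127]
(240, 185) [  0   2 112]
(250, 195) [ 6 21 62]
trim [[223, 166], [218, 189], [275, 194], [277, 171]] ((247.61386108398438, 179.86138916015625), (59.901241302490234, 24.477914810180664), 5.710593223571777)
panel [[404, 163], [398, 194], [479, 207], [479, 156]] ((441.76397705078125, 175.449951171875), (83.64312744140625, 51.87526321411133), 9.246112823486328)
fl [0.6138 0.2344 0.01  ] len 0.1507 yaw -5.0
rb [0.5423 0.2382 0.056 ] len 0.1529 yaw -4.6
sf [0.4986 0.2495 0.01  ] len 0.0897 yaw -4.9
sr [0.4276 0.2542 0.056 ] len 0.0948 yaw -4.8
pf [ 0.5267 -0.2612  0.027 ] len 0.2232 yaw -9.0
pb [ 0.6706 -0.2783  0.027 ] len 0.2243 yaw -8.3
bd [ 0.5367 -0.2608  0.012 ] [-8.6, -8.4] [-8.1, -8.3]
cra [0.4991 0.2818 0.05  ] [-8.8, -8.4] [-8.3, -7.8]
```

```bash
cat >> h.py <<'E'
from scipy.spatial.transform import Rotation as Ro
def go(x,y,z,ya):
    s=bot.state();w,a,b,c=s['tcp_rot'];R=Ro.from_quat([a,b,c,w]).as_matrix()
    ang=np.degrees(np.arctan2(R[1,1],R[0,1]));tw=-(ya-ang)
    print("t",round(s['t'],2),"pos",np.round(s['ee_pos'],4),"yang",round(ang,2),"tilt",np.round(R[:,2],4),"F",np.round(s['force'],2),"open",round(s['opening'],4),"ff",round(s['finger_force'],1))
    print("shift",np.round(R.T@(np.array([x,y,z])-s['ee_pos']),4),"twist",round(np.radians((tw+180)%360-180),4))
E
python3 -c "
from h import *
go(.5425,.2395,.15,-4.8)"
```

```text
t 0.15 pos [ 0.1498 -0.5547  0.2058] yang -74.89 tilt [-3.0e-04  1.3e-03 -1.0e+00] F [-0.07  0.18  0.25] open 0.0853 ff 0.0
shift [ 0.5862 -0.6643  0.0567] twist -1.2232
```

```bash
python3 -m inch '[[[0,0.029,-0.033,0,-0.06],[0,0.06,-0.066,0,-0.12],[0,0.09,-0.1,0,-0.18],[0,0.12,-0.133,0,-0.24],[0,0.15,-0.166,0,-0.3],[0,0.18,-0.2,0,-0.36],[0,0.21,-0.233,0,-0.42],[0,0.24,-0.266,0,-0.48],[0,0.27,-0.3,0,-0.54],[0,0.3,-0.333,0,-0.6]]]' 40 | tail -c 600; python3 -c "
from h import *
go(.5425,.2395,.15,-4.8)"
```

```text
t: 1.15
ee_pos: [0.353, -0.1536, 0.2064]
tcp_rot: [0.0, 0.908, 0.42, 0.0]
force: [0.1, 0.1, 0.3]
opening: 0.0429
finger_force: 0.0
t 1.15 pos [ 0.353  -0.1536  0.2064] yang -40.38 tilt [ 4.e-04 -2.e-04 -1.e+00] F [0.11 0.08 0.34] open 0.0429 ff 0.0
shift [ 0.4222 -0.1104  0.0564] twist -0.6211
```

```bash
python3 -m inch '[[[0,0.045,-0.012,0.005,-0.07],[0,0.09,-0.024,0.01,-0.14],[0,0.135,-0.036,0.015,-0.21],[0,0.18,-0.048,0.02,-0.28],[0,0.225,-0.06,0.025,-0.35],[0,0.27,-0.072,0.03,-0.42],[0,0.315,-0.084,0.035,-0.49],[0,0.36,-0.096,0.04,-0.56],[0,0.4,-0.107,0.045,-0.61],[0,0.418,-0.11,0.05,-0.62]]]' >/dev/null; python3 -m inch '[[[0,0,0,0,0],[0,0,0,0,0],[0,0,0,0,0]]]' >/dev/null; python3 - <<'E'
from h import *
go(.5425,.2395,.15,-4.8)
for n in("top","side"):
    g=grab_frame(n);cv2.imwrite(f"pics/{n}1.png",g["frame"])
    if n=="top":t=g["frame"][130:290,150:320]
    else:
        u=proj(g,[.5425,.24,.03])[0].astype(int);print(u);s=g["frame"][max(0,u[1]-80):u[1]+80,u[0]-85:u[0]+85]
im=np.hstack([cv2.resize(i,(400,376),interpolation=cv2.INTER_CUBIC) for i in(t,s)])
cv2.imwrite("pics/c1.png",np.clip(1.5*im.astype(float),0,255).astype(np.uint8))
E
```

```text
t 2.45 pos [0.54   0.2323 0.1566] yang -5.07 tilt [-5.e-04 -8.e-04 -1.e+00] F [-0.06 -0.04  0.27] open 0.0428 ff 0.0
shift [0.0074 0.0018 0.0066] twist -0.0048
[285 186]
```

View pics/c1.png

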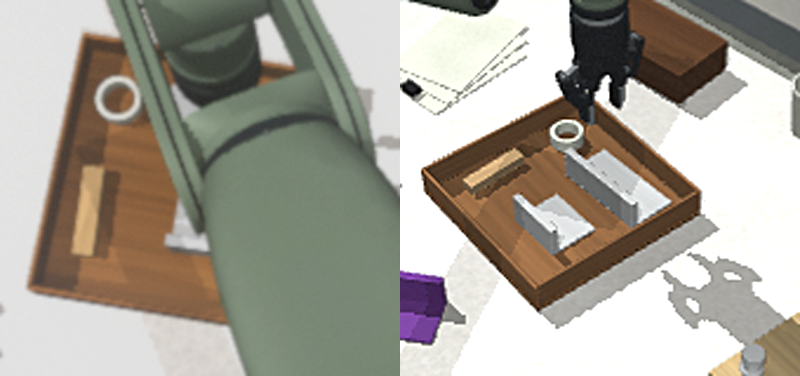

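```bash
python3 - <<'E'
from h import *
g=grab_frame("side")
a=onz(g,[(270.1,169.7),(300.7,190.1)],.056);d=a[0]-a[1]
print(np.round(a,4).tolist(),a.mean(0),np.linalg.norm(d),np.degrees(np.arctan2(-d[0],d[1])))
go(.5425,.2395,.020,-4.8)
E
```

```text
[[0.546, 0.3164, 0.056], [0.5465, 0.172, 0.056]] [0.54626307 0.24423409 0.056     ] 0.14440395716380322 0.1728960574006657
t 2.6 pos [0.5404 0.2327 0.157 ] yang -5.07 tilt [ 6.e-04 -0.e+00 -1.e+00] F [-0.51  0.41 -0.59] open 0.0428 ff 0.0
shift [0.007  0.0014 0.137 ] twist -0.0048
```

```bash
python3 -m inch '[[[0,0.008,0.0025,0.03,0],[0,0.008,0.0025,0.06,-0.003],[0,0.008,0.0025,0.085,-0.005],[0,0.008,0.0025,0.105,-0.005],[0,0.008,0.0025,0.12,-0.005],[0,0.008,0.0025,0.13,-0.005],[0,0.008,0.0025,0.137,-0.005],[0,0.008,0.0025,0.14,-0.005],[0,0.008,0.0025,0.14,-0.005]]]' |tail -6;  python3 -m inch '[[[1,0,0,0,0],[1,0,0,0,0],[1,0,0,0,0],[1,0,0,0,0],[1,0,0,0,0],[1,0,0,0,0],[1,0,0,0,0]]]' 40; python3 -c "
from h import *
go(.5425,.2395,.15,-4.8)"
```

```text
t: 3.5
ee_pos: [0.544, 0.2415, 0.0166]
tcp_rot: [0.0, 0.736, 0.677, 0.0]
force: [-0.4, 0.4, -0.2]
opening: 0.0427
finger_force: 0.0
t: 4.2
ee_pos: [0.5441, 0.2418, 0.0172]
tcp_rot: [0.0, 0.735, 0.678, 0.001]
force: [-0.8, -0.3, 6.2]
opening: 0.0107
finger_force: 41.3
t 4.2 pos [0.5441 0.2418 0.0172] yang -4.7 tilt [ 1.1e-03  4.0e-04 -1.0e+00] F [-0.84 -0.33  6.2 ] open 0.0107 ff 41.3
shift [-0.0024 -0.0013 -0.1328] twist 0.0018
```

```bash
python3 -m inch '[[[1,0,0,-0.003,0],[1,0,0,-0.01,0],[1,0,0,-0.025,0],[1,0,0,-0.045,0],[1,0,0,-0.07,0],[1,0,0,-0.095,0],[1,0,0,-0.115,0],[1,0,0,-0.125,0],[1,0,0,-0.13,0],[1,0,0,-0.13,0]]]' 60 |tail -6; python3 - <<'E'
from h import *
go(.5267-.10,-.2602+.015,.15,-8.5)
g=grab_frame("side");p=bot.state()['ee_pos'];u=proj(g,p)[0].astype(int);print(u)
s=g["frame"][max(0,u[1]-80):u[1]+80,u[0]-105:u[0]+105]
cv2.imwrite("pics/c2.png",cv2.convertScaleAbs(cv2.resize(s,None,fx=3,fy=3,interpolation=cv2.INTER_CUBIC),alpha=1.3))
cv2.imwrite("pics/side2.png",g["frame"])
E
```

```text
t: 5.2
ee_pos: [0.5436, 0.2415, 0.1462]
tcp_rot: [-0.0, 0.736, 0.678, -0.0]
force: [-0.0, -0.8, -3.4]
opening: 0.0101
finger_force: 59.9
t 5.2 pos [0.5436 0.2415 0.1462] yang -4.7 tilt [-3.e-04 -2.e-04 -1.e+00] F [-0.03 -0.79 -3.4 ] open 0.0101 ff 59.9
shift [-0.4947 -0.0767 -0.0037] twist 0.0663
[284 161]
```

View pics/c2.png

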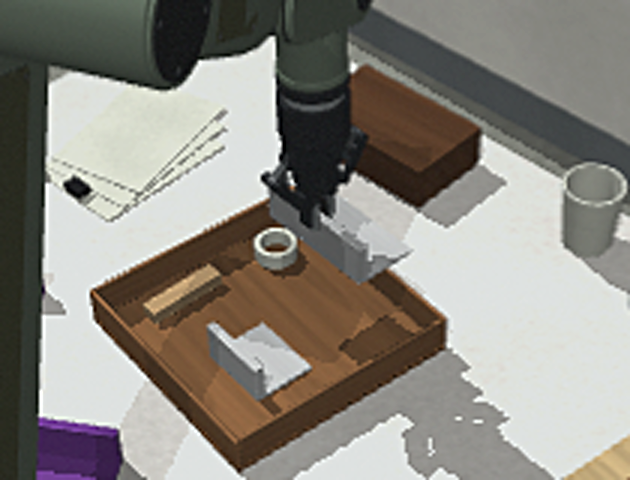

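The trim is held by the rib, level, and the short trim, offcut and tape are undisturbed. Next it goes to a staging pose in front of the panel.

```bash
python3 -m inch '[[[1,-0.02,-0.003,0,0],[1,-0.06,-0.008,0,0.01],[1,-0.105,-0.014,0,0.02],[1,-0.15,-0.02,0,0.02],[1,-0.195,-0.026,0,0.03],[1,-0.24,-0.032,0,0.03],[1,-0.285,-0.038,0,0.04],[1,-0.33,-0.044,0,0.05],[1,-0.375,-0.05,0,0.06],[1,-0.415,-0.056,0,0.066]]]' |tail -6; python3 -c "
from h import *
go(.4367,-.2467,.10,-8.5)"
```

```text
t: 6.25
ee_pos: [0.4518, -0.1697, 0.1456]
tcp_rot: [-0.001, 0.758, 0.652, -0.001]
force: [0.6, -0.3, -3.2]
opening: 0.0104
finger_force: 59.9
t 6.25 pos [ 0.4518 -0.1697  0.1456] yang -8.54 tilt [-2.1e-03  1.0e-04 -1.0e+00] F [ 0.57 -0.27 -3.19] open 0.0104 ff 59.9
shift [-0.0784 -0.0033  0.0456] twist -0.0007
```

```bash
python3 -m inch '[[[1,-0.035,-0.001,0.005,0],[1,-0.06,-0.003,0.015,0],[1,-0.078,-0.004,0.03,0],[1,-0.08,-0.005,0.04,0],[1,-0.08,-0.005,0.046,0],[1,-0.08,-0.005,0.046,0],[1,-0.08,-0.005,0.046,0],[1,-0.08,-0.005,0.046,0]]]' |tail -6; python3 - <<'E'
from h import *
go(.4367,-.2467,.10,-8.5)
ims=[]
p=bot.state()['ee_pos']
for n in("top","side"):
    g=grab_frame(n);cv2.imwrite(f"pics/{n}3.png",g["frame"])
    u=proj(g,p+[.05,0,-.03])[0].astype(int);print(n,u-[70,70])
    ims.append(cv2.resize(g["frame"][u[1]-70:u[1]+70,u[0]-70:u[0]+70],(400,400),interpolation=cv2.INTER_CUBIC))
cv2.imwrite("pics/c3.png",cv2.convertScaleAbs(np.hstack(ims),alpha=1.3))
E
```

```text
t: 7.05
ee_pos: [0.4378, -0.2454, 0.101]
tcp_rot: [0.001, 0.757, 0.653, 0.0]
force: [-0.1, 0.4, -2.2]
opening: 0.0104
finger_force: 59.8
t 7.05 pos [ 0.4378 -0.2454  0.101 ] yang -8.41 tilt [ 1.e-03 -6.e-04 -1.e+00] F [-0.07  0.42 -2.22] open 0.0104 ff 59.8
shift [-0.0015 -0.0009  0.001 ] twist 0.0016
top [369 142]
side [323 198]
```

View pics/c3.png

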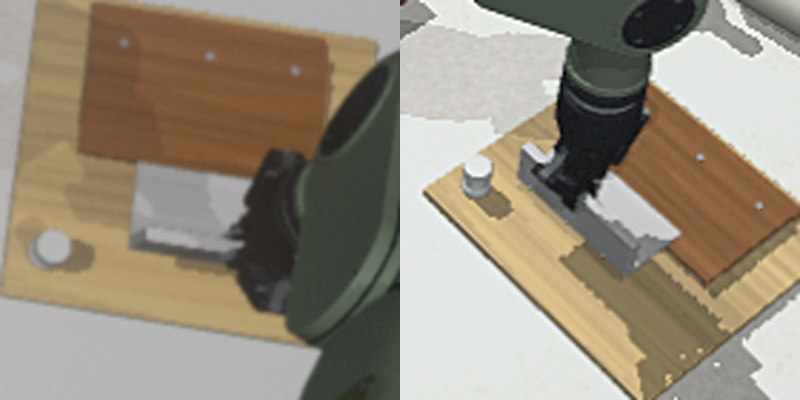

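```bash
python3 - <<'E'
from h import *
T=grab_frame("top");S=grab_frame("side");p=bot.state()['ee_pos']
t=lambda u,v:(369+u/2.857-.3,142+v/2.857-.3)
s=lambda u,v:(323+(u-400)/2.857-.3,198+v/2.857-.3)
a=np.radians(-8.5);X=np.array([np.cos(a),np.sin(a)]);Y=np.array([-np.sin(a),np.cos(a)]);m=np.array([.5267,-.2602])
def sh(n,P): print(n,np.round(P,4),"mouth-frame",np.round([(P[:2]-m)@X,(P[:2]-m)@Y],4),"rel tcp",np.round([(P[:2]-p[:2])@X,(P[:2]-p[:2])@Y],4))
zf=p[2]-.011+.004
sh("flL top",onz(T,[t(136,163)],zf)[0])
sh("ribL top front",onz(T,[t(131,235)],zf+.046)[0])
sh("flR side",onz(S,[s(681,234)],zf)[0])
sh("ribRfoot side",onz(S,[s(628,275)],zf-.004)[0])
sh("ribLtop side",onz(S,[s(523,143)],zf+.046)[0])
sh("panL top",onz(T,[t(78,153)],.027)[0])
sh("panR side",onz(S,[s(711,283)],.027)[0])
sh("panRback top",onz(T,[t(329,41)],.027)[0])
print("tcp mouth",(p[:2]-m)@X,(p[:2]-m)@Y, bot.state()['torque'])
E
```

```text
flL top [ 0.5171 -0.1817  0.0938] mouth-frame [-0.021   0.0762] rel tcp [0.0692 0.075 ]
ribL top front [ 0.4458 -0.1603  0.1398] mouth-frame [-0.0948  0.0868] rel tcp [-0.0045  0.0856]
flR side [ 0.4957 -0.3299  0.0938] mouth-frame [-0.0204 -0.0735] rel tcp [ 0.0699 -0.0747]
ribRfoot side [ 0.4253 -0.3186  0.0898] mouth-frame [-0.0917 -0.0727] rel tcp [-0.0014 -0.074 ]
ribLtop side [ 0.448  -0.1687  0.1398] mouth-frame [-0.0914  0.0789] rel tcp [-0.0011  0.0776]
panL top [ 0.5416 -0.1502  0.027 ] mouth-frame [-0.0015  0.111 ] rel tcp [0.0888 0.1097]
panR side [ 0.5129 -0.3678  0.027 ] mouth-frame [ 0.0023 -0.1085] rel tcp [ 0.0926 -0.1097]
panRback top [ 0.6538 -0.389   0.027 ] mouth-frame [ 0.1448 -0.1086] rel tcp [ 0.2351 -0.1099]
tcp mouth -0.09028304749984144 0.0012523656277154199 [ 0.01080982  0.08802696 -0.02770152]
```

```bash
python3 -m inch '[[[1,0,0,0.015,0],[1,0,0,0.035,0],[1,0,0,0.05,0],[1,0,0,0.06,0],[1,0,0,0.067,0],[1,0,0,0.071,0],[1,0,0,0.073,0],[1,0,0,0.073,0],[1,0,0,0.073,0]]]' |tail -6; python3 -m inch '[[[1,0,0,0.0005,0],[1,0,0,0.001,0],[1,0,0,0.0015,0],[1,0,0,0.002,0],[1,0,0,0.002,0]]]'; python3 -m inch '[[[1,0,0,0.0005,0],[1,0,0,0.001,0],[1,0,0,0.0015,0],[1,0,0,0.0015,0]]]'; python3 -c "
from h import *
go(.4367,-.2467,.10,-8.4)"
```

```text
t: 8.15
ee_pos: [0.4376, -0.2461, 0.0279]
tcp_rot: [0.001, 0.757, 0.653, 0.0]
force: [0.2, 0.3, -3.0]
opening: 0.0106
finger_force: 59.8
t: 8.65
ee_pos: [0.4372, -0.2458, 0.0254]
tcp_rot: [-0.0, 0.757, 0.653, -0.0]
force: [0.0, -0.1, -2.5]
opening: 0.0102
finger_force: 59.8
t: 9.05
ee_pos: [0.4372, -0.2458, 0.0238]
tcp_rot: [-0.0, 0.757, 0.653, -0.0]
force: [-0.2, 0.0, -2.1]
opening: 0.0104
finger_force: 59.8
t 9.05 pos [ 0.4372 -0.2458  0.0238] yang -8.48 tilt [-1.e-04  0.e+00 -1.e+00] F [-0.23  0.01 -2.07] open 0.0104 ff 59.8
shift [-0.001  -0.0004 -0.0762] twist -0.0014
```

```bash
for i in 1; do python3 -m inch '[[[1,0,0,0.0005,0],[1,0,0,0.001,0],[1,0,0,0.001,0]]]'|sed -n '2p;4p'; done; python3 - <<'E'
from h import *
print(bot.state()['torque'])
g=grab_frame("side");cv2.imwrite("pics/side4.png",g["frame"])
cv2.imwrite("pics/c4.png",cv2.convertScaleAbs(cv2.resize(g["frame"][235:335,330:480],(780,520),interpolation=cv2.INTER_CUBIC),alpha=1.3))
E
```

```text
ee_pos: [0.4373, -0.2458, 0.0232]
force: [-1.8, 1.1, 1.4]
[0.08919151 0.18846017 0.00307944]
```

View pics/c4.png

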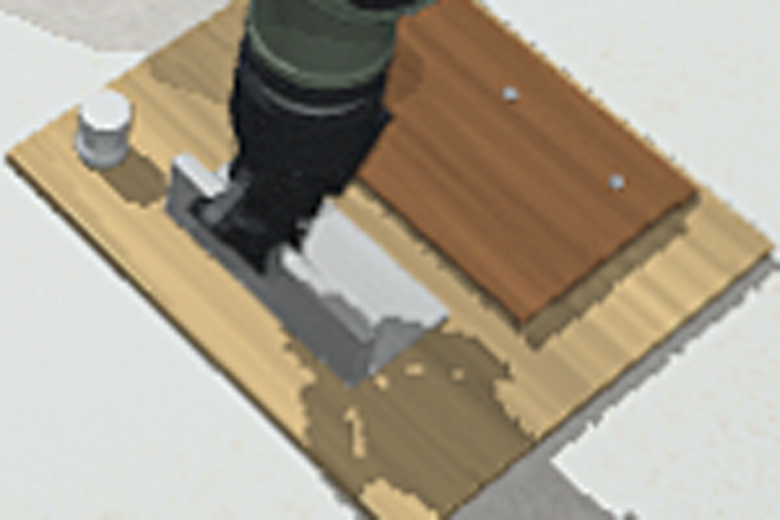

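The trim touches the board at TCP z of about 0.0232, as predicted, and lies level and parallel about 20 mm before the panel. Now lift 2 mm and slide it in.

```bash
python3 -m inch '[[[1,0,0,-0.002,0],[1,0,0.003,-0.003,0],[1,0,0.01,-0.003,0],[1,0,0.016,-0.003,0],[1,0,0.022,-0.003,0],[1,0,0.028,-0.003,0],[1,0,0.033,-0.003,0],[1,0,0.038,-0.003,0],[1,0,0.042,-0.003,0],[1,0,0.042,-0.003,0]]]'; python3 -c "
from h import *
go(.4367,-.2467,.10,-8.4);p=bot.state()['ee_pos'];a=np.radians(-8.45);d=p[:2]-[.5267,-.2602];print(d@[np.cos(a),np.sin(a)],d@[-np.sin(a),np.cos(a)])"
```

```text
t: 10.4
ee_pos: [0.4794, -0.2522, 0.0259]
tcp_rot: [0.0, 0.757, 0.653, 0.0]
force: [-0.2, -0.3, -3.0]
opening: 0.0102
finger_force: 59.9
t 10.4 pos [ 0.4794 -0.2522  0.0259] yang -8.47 tilt [ 5.e-04 -3.e-04 -1.e+00] F [-0.19 -0.33 -3.  ] open 0.0102 ff 59.9
shift [-0.0009 -0.043  -0.0741] twist -0.0012
-0.04795613801477919 0.0009701462588603222
```

```bash
python3 -m inch '[[[1,0,0.0015,0,0],[1,0,0.003,0,0],[1,0,0.004,0,0],[1,0,0.005,0,0],[1,0,0.006,0,0],[1,0,0.006,0,0]]]'|sed -n '2p;4p'; python3 -m inch '[[[1,0,0.001,0,0],[1,0,0.002,0,0],[1,0,0.002,0,0]]]'|sed -n '2p;4p'
```

```text
ee_pos: [0.4849, -0.253, 0.026]
force: [-0.5, -0.6, -3.1]
ee_pos: [0.4868, -0.2532, 0.0259]
force: [0.2, -0.1, -2.2]
```

```bash
python3 -m inch '[[[1,0,0.0005,0,0],[1,0,0.001,0,0],[1,0,0.001,0,0]]]'|sed -n '2p;4p'; python3 -c "
from h import *
go(0,0,0,-8.4);print(bot.state()['torque'])"
```

```text
ee_pos: [0.4869, -0.2532, 0.0258]
force: [-2.4, -0.1, -1.0]
t 11.6 pos [ 0.4869 -0.2532  0.0258] yang -8.47 tilt [-1.6e-03  4.0e-04 -1.0e+00] F [-2.44 -0.15 -0.97] open 0.0101 ff 60.1
shift [ 0.1786 -0.5188  0.0267] twist -0.0013
[0.03797752 0.50437278 0.00095915]
```

```bash
python3 -m inch '[[[1,0,0.0005,0,0],[1,0,0.001,0,0],[1,0,0.001,0,0]]]'|sed -n '2p;4p';python3 -c "
from h import *
print(bot.state()['torque'])"; python3 -m inch '[[[1,0,0,0.0005,0],[1,0,0,0.001,0],[1,0,0,0.0015,0],[1,0,0,0.002,0],[1,0,0,0.0025,0],[1,0,0,0.0025,0]]]'|sed -n '2p;4p';python3 -c "
from h import *
go(0,0,0,-8.4);print(bot.state()['torque'])"
```

```text
ee_pos: [0.4869, -0.2531, 0.0257]
force: [-5.8, -0.7, 1.0]
[0.02107249 0.95908418 0.04394073]
ee_pos: [0.4868, -0.2529, 0.0233]
force: [-5.9, 0.7, 2.8]
t 12.5 pos [ 0.4868 -0.2529  0.0233] yang -8.46 tilt [-0.0037  0.0013 -1.    ] F [-5.88  0.72  2.84] open 0.0101 ff 60.5
shift [ 0.1785 -0.5186  0.0255] twist -0.001
[ 0.07890441  0.98498038 -0.02155881]
```

```bash
python3 -m inch '[[[1,0,0,0.0005,0],[1,0,0,0.001,0],[1,0,0,0.001,0],[1,0,0,0.001,0]]]'|sed -n '2p;4p';python3 -c "
from h import *
go(0,0,0,-8.4);print(bot.state()['torque'])"
```

```text
ee_pos: [0.4868, -0.2529, 0.0232]
force: [-8.3, 1.4, 8.3]
t 12.9 pos [ 0.4868 -0.2529  0.0232] yang -8.46 tilt [-0.0034  0.0011 -1.    ] F [-8.26  1.38  8.33] open 0.0105 ff 61.3
shift [ 0.1785 -0.5187  0.0252] twist -0.0011
[ 0.29012385  1.34468801 -0.00456792]
```

```bash
python3 -m inch '[[[1,0,-0.0004,0.0002,0],[1,0,-0.0008,0.0004,0],[1,0,-0.0008,0.0004,0],[1,0,-0.0008,0.0004,0],[1,0,-0.0008,0.0004,0]]]'|sed -n '2p;4p'; python3 - <<'E'
from h import *
go(0,0,0,-8.4);ims=[]
for i in range(3): 
    T=grab_frame("top");print(np.round(bot.state()['force'],1))
S=grab_frame("side")
a=cv2.resize(T["frame"][130:270,365:505],(400,400),interpolation=cv2.INTER_CUBIC)
b=cv2.resize(S["frame"][230:340,360:470],(400,400),interpolation=cv2.INTER_CUBIC)
cv2.imwrite("pics/c5.png",cv2.convertScaleAbs(np.hstack([a,b]),alpha=1.3))
E
```

```text
ee_pos: [0.4868, -0.2529, 0.0232]
force: [-7.1, 2.1, 8.7]
t 13.4 pos [ 0.4868 -0.2529  0.0232] yang -8.48 tilt [-1.7e-03  7.0e-04 -1.0e+00] F [-7.11  2.09  8.73] open 0.0106 ff 61.5
shift [ 0.1784 -0.5188  0.0242] twist -0.0013
[-7.   1.3  8.7]
[-6.7  2.3  9.1]
[-7.   1.3  9.4]
```

View pics/c5.png

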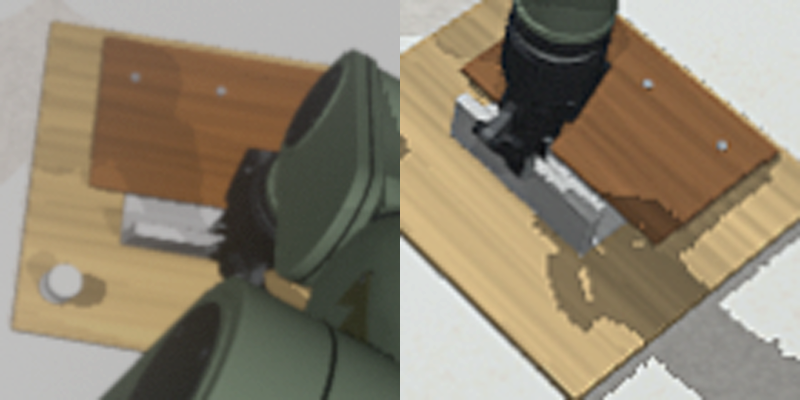

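The flange is in under the panel, the panel lies flat, and the pot is untouched. Quick centring check from both ends.

```bash
python3 - <<'E'
from h import *
T=grab_frame("top");S=grab_frame("side");p=bot.state()['ee_pos']
a=np.radians(-8.45);R=np.array([[np.cos(a),np.sin(a)],[-np.sin(a),np.cos(a)]]);m=np.array([.5267,-.2602])
t=lambda u,v,z:onz(T,[(365+u/2.857-.3,130+v/2.857-.3)],z)[0]
s=lambda u,v,z:onz(S,[(360+(u-400)/3.636-.3,230+v/3.636-.3)],z)[0]
for n,P in dict(flL=t(122,195,.016),panL=t(90,186,.027),ribRfoot=s(588,253,.012),panR=s(655,243,.027),ribLtop=s(454,97,.062),panLs=s(460,69,.027)).items(): print(n,np.round(R@(P[:2]-m),4))
print(R@(p[:2]-m),np.round(bot.state()['force'],1))
E
```

```text
flL [-0.0005  0.0779]
panL [-1.000e-04  1.106e-01]
ribRfoot [-0.04   -0.0737]
panR [-0.0011 -0.1049]
ribLtop [-0.0463  0.0786]
panLs [-0.0009  0.113 ]
[-0.04052438  0.00135451] [-6.1  1.5  9. ]
```

```bash
python3 -m inch '[[[1,0,0,0.0001,0],[1,0,0,0.0001,0],[1,0,0,0.0001,0],[1,0,0,0.0001,0],[1,0,0,0.0001,0]]]'; python3 -c "
from cell import bot
print(bot.close_job())"
```

```text
t: 14.2
ee_pos: [0.4868, -0.2529, 0.0232]
tcp_rot: [-0.001, 0.757, 0.653, -0.0]
force: [-7.0, 2.8, 10.1]
opening: 0.0099
finger_force: 61.6
the job is handed in; nothing more can be done
None
```

The job is handed in: the long trim is fully home against the batten, square and centred to within about 2 mm, the panel looks flat in the last pictures, and the arm is still holding the trim down with about 10 N (14.2 s of the 42 s used).

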